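# Put the remote away in the spring-lid box

### The job

The remote control that lies on the big book belongs in the wooden box. Push in the box's round release button so that the lid pops up, ease the lid gently back, without letting it bang, until it rests fully open by itself, and then lay the remote flat in the box, buttons up, without dropping it. Leave the lid open, and leave everything else on the table where it is.

Things in the scene. Friction and masses are not known exactly. Their poses are not given: they have to be found in the camera images.
- box: Brown wooden box fixed on the table, 140 (x) x 248 (y) x 90 mm high, origin at the centre of its underside, front turned mostly to the left (+y), x from front to back (hinge side), z up. A 90 mm wide front block sloped at 40 degrees carries the button; it reaches x = -118 mm. The shut lid juts out over the button to x = -110 mm, z = 90 to 102 mm: it bars the way from above; a tool tilted about 40 degrees gets in.
- button_top (a point): Centre of the outer face of the round brass button, 36 mm across, 12 mm proud of the sloped face; at rest at x = -100, z = 50 mm of the box. Its z axis points outwards along the press axis, 40 degrees from vertical, up and to the front: push against it. The shut lid's edge is 18 mm from the press axis; a slot in it, 16 mm wide, lets the button be seen from above.
- button (a joint): Travel of the button inwards, m: 0 out, 0.008 fully in. Sprung: about 2 N to start, 4.5 N when fully in. The lid is released at about 0.004 to 0.005; the button springs back.
- lid (a joint): Opening angle of the lid, rad: 0 shut and latched, 1.83 (105 degrees) leaning back on its stop. Once released, two spring pins lift it to about 0.5, where it bobs and rests; above that it is free, with little friction: let go before about 1.5 it falls back on the pins, past about 1.65 it tips back by its own weight and rests on the stop.
- lid_hinge (a point): Hinge axis, middle of the box's back upper edge (x = 70, z = 90 mm of the box; axes as the box). The axis runs along y.
- lid_edge (a point): Point on the lower front edge of the lid, 60 mm to the -y side of the middle, moving with it, 180 mm from the hinge axis. The lid is a wooden board 180 x 252 x 12 mm, 0.3 kg, with a slot 16 x 35 mm in the middle of the front; its underside passes through the hinge axis. A closed finger put under this edge and led round the hinge pushes it up.
- box_floor (a point): Centre of the inner floor of the box, 35 mm above the table, axes as the box. The inside is 126 (x) x 220 (y) mm and 55 mm deep, open on top when the lid is back, with a small steel catch just inside the middle of the front wall, reaching 14 mm in, 5 mm below the rim. The remote fits only lying along y.
- remote_center (a point): Centre (half-way up) of the loose black remote control, 160 mm long (its x axis) x 42 mm wide (y) x 22 mm thick, z up out of its button side, 0.12 kg. It starts flat on the book, buttons up.
- book: Large dark green hardback lying flat, fixed, 180 (x) x 250 (y) x 28 mm thick, origin at the centre of its underside; the remote lies on it.
- torch: Loose metal torch lying on a brown woven mat, 127 mm long, 36 mm across; leave alone.
- thermometer: Loose black room thermometer lying flat on the mat, 70 x 55 x 22 mm; leave alone.
- mug: Loose white mug, 80 mm across, 90 mm high; leave alone.
- candle: Loose amber candle jar with a wooden cap, 80 mm across, 90 mm high; leave alone.
- card_case: Loose dark wooden playing-card case, 95 x 65 x 40 mm; leave alone.
- glasses_case: Loose brown glasses case, 160 x 65 x 45 mm; leave alone.
Things that resemble listed ones, but are neither listed nor needed, are in the scene too. What is meant by the part that bears remote_center is not blue, and is the larger of those in its own colour.

How it is judged (in metres and radians):
On the way, in this order (a step that is already met when the one before it is completed fails the run):
1. the release button is pushed in (value of joint button above 0.004 m).
2. the lid has popped up (value of joint lid above 0.4 rad), for 0.2 s.
3. the lid rests fully open and still (value of joint lid above 1.75 rad and velocity of joint lid below 0.1 rad/s), for 0.3 s.
4. the remote lies in the box (x of remote_center in the frame of box_floor between -0.055 and 0.055 m and y of remote_center in the frame of box_floor between -0.1 and 0.1 m and z of remote_center in the frame of box_floor between 0 and 0.017 m and angle between remote_center's own z axis and vertical below 0.15 rad), for 0.2 s.
At the end, for the whole second after the job is handed in: The lid stands open on its stop (over 1.75 rad); the remote is at rest, released, flat (within 0.15 rad), buttons up, on the inner floor of the box, its centre within 55 mm (x) and 100 mm (y) of the floor's centre and less than 17 mm above the floor (all of step 4 and value of joint lid above 1.75 rad and linear speed of remote below 0.02 m/s); the robot touches nothing.
It fails at once if the lid bangs back against its stop (faster than 1.8 rad/s near the end of its swing) (value of joint lid above 1.4 rad and velocity of joint lid above 1.8 rad/s).
It fails at once if the lid is let fall back (faster than 2.5 rad/s towards shut) (velocity of joint lid below -2.5 rad/s).
It fails at once if the remote is dropped into the box (faster than 0.7 m/s inside it) (linear speed of remote above 0.7 m/s and z of remote_center in the frame of box_floor below 0.055 m and x of remote_center in the frame of box_floor between -0.055 and 0.055 m and y of remote_center in the frame of box_floor between -0.1 and 0.1 m).
It fails at once if another thing on the table is shifted by more than 30 mm (distance of any of torch, thermometer, mug, candle, card_case, glasses_case from where it was at the start of the episode above 0.03 m).
It also fails if it takes over 72 s, if anything falls off the work surface, if the arm or the gripper's body presses on something with over 40 N, if the wrist force passes 120 N, or if a joint passes its speed limit or range.

### The arm

A 7-joint arm with a two-finger parallel gripper is mounted at the origin on the work surface. World frame = base frame: x ahead of the robot, y to its left, z up, the work surface at z = 0. Lengths are in m, angles in degrees, forces in N, time in s.
With the tool pointing down it reaches from about 0.4 to 0.85 m from the base axis. Payload 4.5 kg.
Tool frame: the origin (TCP) lies at the very end of the fingers, on their centre line; the grasp point (between the pads) lies manip.pinch_z behind it (manip.pinch_z is the distance from the TCP to the grasp point, in m); z points along the fingers, y is the line along which they close (so a half turn about z gives the same grasp; the last joint's range is limited). The gripper opens to 85 mm and grips with 20 to 120 N. Pads are 22 mm wide; open, the fingers measure 114 mm over their backs; the gripper's body (76 mm by 85 mm) begins 54 mm behind the grasp point. The pads swing forward as they close: fully open they stand 13 mm farther back than shut.
Start: joints at [77.109, 39.483, -11.15, 89.685, 9.013, 51.709, -12.324], TCP at [0.16, -0.604, 0.231] pointing down, gripper open.
Joint ranges: [-172.22, 172.22], [-26.19, 119.32], [-84.43, 86.54], [7.71, 146.69], [-57.33, 237.33], [2.42, 119.75], [-152.13, 152.13]. Speed limits (degrees/s): [147.25, 147.25, 180, 180, 180, 180, 180].

### API

Orientations are given as [roll, pitch, yaw] about the fixed x, y, z axes, in that order (R = Rz(yaw) Ry(pitch) Rx(roll)).
In Python, from bench import manip gives the robot as it stands.
- The arm moves only by the shell command python3 -m inch 'ROWS'. ROWS is JSON, a list of rows, each an object with "claw": the opening, from 0 (shut) to 1 (fully open); "translation": the shift along the world's x, y, z in m, a list of three; "twist": the turn about the world's z in degrees. In form: [{"claw": claw, "translation": [dx, dy, dz], "twist": twist}, ...]. A call has 1 to 8 rows; each row is the pose to reach, as a shift and turn from the pose commanded when the call began; what a row does not reach only later rows make up. A row lasts 1/12 s, in which the tool goes at most 41.7 mm and 7.16 degrees, less where a joint would pass 70% of its speed; a pose out of reach is approached as far as the arm can. A call with a gripper value outside its range is refused whole. The fingers move at their own pace and stop on an object; the grip force is fixed at half the most. Time passes only in rows, so rows that repeat a pose let the fingers close. It gives the time, the measured TCP pose, the force, the opening and the grip force at its end, in the units of the state.
- manip.get_state(): the state, without advancing time (a new reading comes with each control period).
- manip.get_image(name): name is "scene" or "top" or "wrist"; returns (picture, depth): 420x560x3 uint8, red, green, blue; 420x560 float32, m along the optical axis (not along the pixel's ray), 0 where there is no reading.
- manip.calibration(name): a dict with "fx", "fy", "cx", "cy" (pixels), "D" ([k1, k2, p1, p2, k3] as OpenCV has them; the pictures are not rectified), "R" (3x3) and "t" (3): a world point X has camera coordinates R X + t. Camera axes: x right, y down, z forward; pixel columns grow to the right and rows downward; lengths in m; the calibration is good to about 2 mm. A picture is of the moment at which its call begins: read the wrist's pose just before it. calibration takes no time and is no camera call; for the wrist camera it gives the pose at the moment of the call.
- manip.job_done(): hands the job in; it is judged then, once.
Trained networks look in the newest picture that a camera, given by its name, has taken for a name from the list of things; names that differ only in an ending like _2 or _b are one class to them, and where a whole thing is asked for, a point or a joint stands for the part that bears it (a point fixed in the world has none). Each returns a list of dicts, best first, with "conf" (0 to 1); they miss things now and then, are a little off and sometimes report something else, mostly with a low value. They report only what shows in the picture. A call takes as long as a camera call. They do not tell look-alikes from the thing itself.
- manip.search_frame(camera, label): "box" ([left, top, width, height] in pixels, round what is visible of it).
- manip.regions_of(camera, label): "region" (420x560 bool, what is visible of it) and "box" ([left, top, width, height] in pixels, round what is visible of it).
- manip.pinpoint(camera, label): "uv" ([column, row] in pixels: a listed point, or the origin of a listed thing).
The state is a dict: "t": time; "q": joint angles; "dq": joint speeds; "joint_torque": joint torques, N m; "tool_pos": TCP position; "orientation": TCP orientation; "wrist_force": force on the tool from outside, world axes, zero at the start; "wrist_torque": the same for the moment, N m; "width": finger opening in m; "grip_force": force on a finger pad.
Only numpy, scipy, OpenCV 4.12 (cv2) and the standard library are available. Lean on these libraries where they do the work, as an engineer would, in place of code of your own. Each camera call takes 0.05 s, during which the arm holds its last target. There are 200 camera calls.

## Working session

There is one attempt and no reset: what is moved stays moved. The work goes in short steps, Python scripts to look and compute and a shell command to move; the robot and the scene stay as the last step left them, time stands still between calls to the robot, and variables do not carry over. Pictures are saved under pics/ and viewed, at most 10 in all, crops included, and the job is handed in when it is done.

```bash
mkdir -p pics
cat > h.py <<'E'
import numpy as np, cv2
from bench import manip
def w(cam,d,uv,c=None):
    c=c or manip.calibration(cam); uv=np.atleast_2d(np.array(uv,float))
    K=np.array([[c['fx'],0,c['cx']],[0,c['fy'],c['cy']],[0,0,1]])
    n=cv2.undistortPoints(uv[:,None],K,np.array(c['D']))[:,0]
    z=np.array([d[int(round(min(max(v,0),419))),int(round(min(max(u,0),559)))] for u,v in uv])
    P=np.c_[n*z[:,None],z]
    return (P-np.array(c['t']))@np.array(c['R'])
def proj(cam,X):
    c=manip.calibration(cam);K=np.array([[c['fx'],0,c['cx']],[0,c['fy'],c['cy']],[0,0,1]])
    return cv2.projectPoints(np.atleast_2d(np.array(X,float)),cv2.Rodrigues(np.array(c['R']))[0],np.array(c['t']),K,np.array(c['D']))[0][:,0]
def save(im,n): cv2.imwrite('pics/'+n,cv2.cvtColor(im,cv2.COLOR_RGB2BGR))
E
python3 - <<'E'
from h import *
np.set_printoptions(precision=4,suppress=True)
s=manip.get_state();print(s['tool_pos'],s['orientation'],s['width'],manip.pinch_z)
for cam in ['scene','top']:
    im,d=manip.get_image(cam);save(im,cam+'0.png');np.savez(cam+'0.npz',im=im,d=d)
    for l in ['button_top','lid_hinge','lid_edge','box','remote_center','book','box_floor']:
        for r in manip.pinpoint(cam,l)[:4]:
            print(cam,l,round(r['conf'],2),np.round(r['uv'],1),w(cam,d,r['uv'])[0])
E
```

```text
[ 0.1597 -0.6035  0.2305] [-179.8921    0.0076   14.8327] 0.08527780567917165 0.0187
scene button_top 0.73 [329.3 250.5] [0.5886 0.102  0.0465]
scene lid_edge 0.71 [355.3 237. ] [0.5578 0.1544 0.0916]
scene box 0.95 [326. 242.] [0.5815 0.0876 0.0623]
scene box 0.62 [437.5 291.9] [0.5579 0.3724 0.0261]
scene remote_center 0.83 [225.3 179.7] [ 0.4772 -0.3284  0.0512]
scene remote_center 0.63 [136.9 189.8] [ 0.6348 -0.5583  0.0173]
scene remote_center 0.36 [323.8 252. ] [0.5974 0.0915 0.0429]
scene remote_center 0.26 [223.8 190.8] [ 0.4997 -0.3177  0.0268]
scene book 0.69 [226.8 193.5] [ 0.5085 -0.2982  0.0287]
scene box_floor 0.54 [284.2 315.4] [0.8888 0.1736 0.1248]
top button_top 0.54 [219.3 186.7] [0.5827 0.0975 0.0475]
top lid_hinge 0.67 [249.2 231.6] [0.4404 0.0035 0.003 ]
top lid_hinge 0.46 [202.3 194.4] [0.5534 0.1424 0.1032]
top lid_edge 0.67 [199.3 193.8] [0.5554 0.1519 0.1007]
top lid_edge 0.51 [166.4 144.5] [0.7238 0.2766 0.0085]
top lid_edge 0.3 [137.6 227.1] [0.4529 0.359  0.0284]
top box 0.75 [236.3 211.3] [0.5024 0.0381 0.1043]
top remote_center 0.74 [354.8 227.1] [ 0.4568 -0.3336  0.0509]
top remote_center 0.62 [424.  177.7] [ 0.6193 -0.5652  0.0212]
top remote_center 0.56 [358.3 287.2] [ 0.2638 -0.35    0.0196]
top remote_center 0.47 [137.4 203.8] [0.5277 0.3619 0.0258]
top book 0.95 [357.1 222.1] [ 0.4727 -0.3406  0.0527]
top book 0.53 [248.2 230.9] [0.4429 0.0024 0.0834]
```

View pics/top0.png

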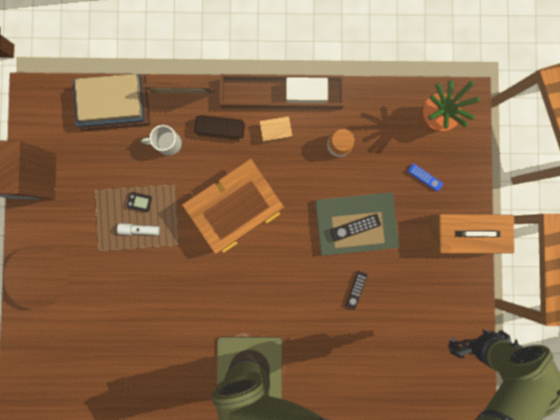

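View pics/scene0.png

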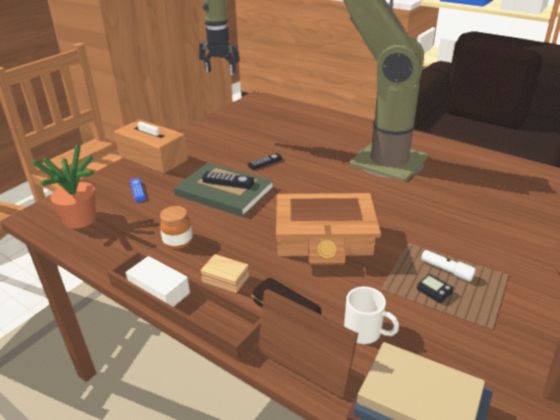

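The top view shows the brown box at (235,207), with its button at (219,186) facing up-left. There are three remotes: a large black one on the book at (357,227), a smaller black one on the table at (357,289), and a blue one at (425,177). The one on the book fits the description because it is black and the larger of the two black ones. Next I'll fit the poses and make a crop of the remotes and the gripper.

Run:
```python
from h import *
np.set_printoptions(precision=4,suppress=True)
z=np.load('top0.npz');im,d=z['im'],z['d']
vv,uu=np.mgrid[0:420,0:560];P=w('top',d,np.c_[uu.ravel(),vv.ravel()]).reshape(420,560,3)
np.save('P0.npy',P)
def rect(m,n):
    p=P[m];q=p[:,:2].astype(np.float32)*1000
    r=cv2.minAreaRect(q);print(n,len(q),r,'zmed',np.median(p[:,2]))
    print(cv2.boxPoints(r))
X,Y,Z=P[...,0],P[...,1],P[...,2]
def big(m):
    n,l,s,c=cv2.connectedComponentsWithStats(m.astype(np.uint8));return l==1+np.argmax(s[1:,4])
near=(abs(uu-235)<65)&(abs(vv-207)<65)
rect(big(near&(Z>.09)&(Z<.115)),'lid')
bk=(abs(uu-357)<55)&(abs(vv-224)<40)
rect(big(bk&(Z>.018)),'book')
rect(big(bk&(Z>.041)),'remote')
for n,a,b in [('mug',165,140),('candle',341,142),('cards',276,128),('glass',219,127)]:
    m=(abs(uu-a)<25)&(abs(vv-b)<16)&(Z>.02); print(n,P[m].mean(0),P[m].max(0))
s=np.load('scene0.npz')
a=cv2.resize(im[190:310,310:450],None,fx=4,fy=4,interpolation=cv2.INTER_CUBIC)[:480]
b=cv2.resize(s['im'][0:90,180:255],None,fx=3.2,fy=3.2,interpolation=cv2.INTER_CUBIC)
c=np.zeros((480,800,3),np.uint8);c[:,:560]=a;c[:288,560:800]=b;save(c,'crop1.png')
im,d=manip.get_image('wrist');save(im,'w0.png');np.savez('w0.npz',im=im,d=d)
```

```text
lid 4894 ((515.3740234375, 46.725494384765625), (191.282958984375, 252.67257690429688), 34.510841369628906) zmed 0.10322863004497304
[[ 364.9863   96.6422]
 [ 508.141  -111.5648]
 [ 665.7618   -3.1912]
 [ 522.6071  205.0158]]
book 4323 ((461.8721618652344, -271.64019775390625), (180.1736297607422, 397.5634460449219), 6.064907550811768) zmed 0.02907574196432396
[[ 351.2873  -83.4892]
 [ 393.2919 -478.8275]
 [ 572.457  -459.7912]
 [ 530.4525  -64.4529]]
remote 667 ((441.2696228027344, -246.5899200439453), (65.42635345458984, 340.0625), 9.52293586730957) zmed 0.05005755132675783
[[ 380.8769  -84.3139]
 [ 437.1376 -419.6902]
 [ 501.6624 -408.8659]
 [ 445.4016  -73.4897]]
mug [0.7263 0.2737 0.0779] [0.7696 0.3444 1.4866]
candle [ 0.717  -0.2802  0.1012] [ 0.7648 -0.0735  1.4866]
cards [ 0.7681 -0.0791  0.0558] [ 0.8108 -0.0263  1.4866]
glass [0.7725 0.1    0.0547] [0.8163 0.1805 1.4866]
```

View pics/crop1.png

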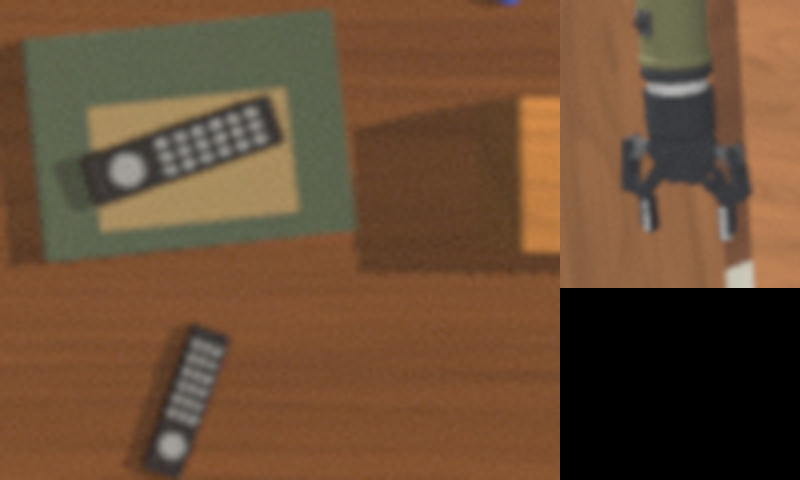

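The crop confirms it: the large black remote on the book is clearly bigger than the black one on the table. The tool can't tilt, so I plan to turn it 45° and let a corner of the closed fingers dip into the lid's slot and press the button. I'll move near the box and take a close-up measurement.

```bash
python3 -m inch '[{"claw":0,"translation":[0.02,0.04,0.02],"twist":0},{"claw":0,"translation":[0.04,0.08,0.04],"twist":0},{"claw":0,"translation":[0.06,0.115,0.05],"twist":0},{"claw":0,"translation":[0.08,0.15,0.06],"twist":0},{"claw":0,"translation":[0.1,0.185,0.07],"twist":0},{"claw":0,"translation":[0.12,0.22,0.08],"twist":0},{"claw":0,"translation":[0.14,0.255,0.08],"twist":0},{"claw":0,"translation":[0.16,0.29,0.08],"twist":0}]'
python3 -m inch '[{"claw":0,"translation":[0.025,0.03,0],"twist":0},{"claw":0,"translation":[0.05,0.06,0],"twist":0},{"claw":0,"translation":[0.075,0.09,0],"twist":0},{"claw":0,"translation":[0.1,0.12,0],"twist":0},{"claw":0,"translation":[0.125,0.15,0],"twist":0},{"claw":0,"translation":[0.15,0.18,0],"twist":0},{"claw":0,"translation":[0.175,0.21,0],"twist":0},{"claw":0,"translation":[0.2,0.24,0],"twist":0}]'
python3 - <<'E'
from h import *
np.set_printoptions(precision=4,suppress=True)
s=manip.get_state();print(s['tool_pos'],s['orientation'],s['width'],s['wrist_force'])
im,d=manip.get_image('wrist');c=manip.calibration('wrist');save(im,'w1.png');np.savez('w1.npz',im=im,d=d)
for l in ['button_top','lid_edge','lid_hinge','remote_center']:
    for r in manip.pinpoint('wrist',l)[:2]: print(l,round(r['conf'],2),r['uv'],w('wrist',d,r['uv'],c)[0])
im,d=manip.get_image('top');P=np.load('P0.npy')
z=np.load('top0.npz')
manip.get_image('top')
for r in manip.regions_of('top','remote_center'):
    b=r['box'];m=cv2.erode(r['region'].astype(np.uint8),np.ones((2,2)))>0
    p=P[m];print(r['conf'],b,np.median(p,0),cv2.minAreaRect(p[:,:2].astype(np.float32)*1000))
E
```

```text
t: 1.52
tool_pos: [0.3156, -0.3223, 0.3123]
orientation: [179.9, -0.1, 14.8]
wrist_force: [0.7, 0.2, -0.2]
width: 0.0003
grip_force: 0.0
t: 2.18
tool_pos: [0.5156, -0.082, 0.3114]
orientation: [180.0, -0.0, 14.8]
wrist_force: [0.6, 0.4, -0.4]
width: -0.0002
grip_force: 0.0
[ 0.5156 -0.082   0.3114] [179.9745  -0.0189  14.8297] -0.0001681744072038253 [ 0.6478  0.4229 -0.4285]
button_top 0.52 [155.2, 83.8] [0.5908 0.0847 0.1037]
lid_edge 0.68 [86.4, 89.2] [0.5667 0.1532 0.1059]
lid_hinge 0.91 [200.6, 221.8] [0.454  0.0094 0.1026]
remote_center 0.9 [442.7, 257.3] [ 0.4726 -0.3216  0.0482]
remote_center 0.55 [386.4, 352.8] [ 0.5396 -0.0998  0.3791]
0.97 [329.3, 214.4, 51.8, 27.6] [ 0.454  -0.3345  0.0501] ((440.4910583496094, -250.5652618408203), (64.3818359375, 348.3884582519531), 8.881583213806152)
0.71 [405.9, 164.6, 36.0, 24.8] [ 0.6218 -0.5669  0.0165] ((561.0982055664062, -336.5334167480469), (93.09567260742188, 567.1367797851562), 14.419721603393555)
0.64 [345.0, 272.3, 22.7, 37.1] [ 0.255  -0.343   0.0173] ((320.04248046875, -203.8397216796875), (343.2662353515625, 113.98492431640625), 64.4874267578125)
```

View pics/w1.png

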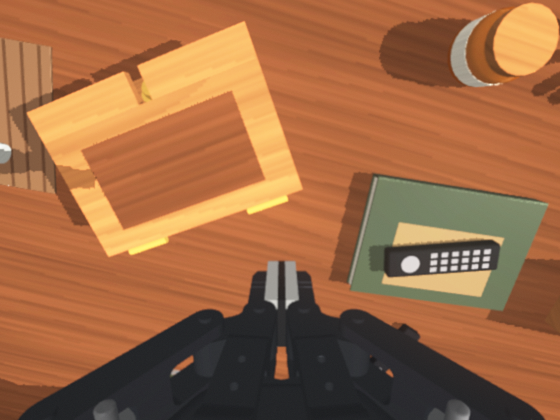

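The wrist view shows the shut lid with corners at (246,22), (301,190), (108,256) and (28,114), and the slot at (138,90). The remote on the book has corners at (386,249), (496,241), (499,268) and (388,276). I'll fit both by ray–plane intersection with refined corners.

```bash
cat >> h.py <<'E'
def plane(c,uv,z0):
    K=np.array([[c['fx'],0,c['cx']],[0,c['fy'],c['cy']],[0,0,1]])
    n=cv2.undistortPoints(np.array(uv,float).reshape(-1,1,2),K,np.array(c['D']))[:,0]
    R,t=np.array(c['R']),np.array(c['t']);o=-R.T@t;r=np.c_[n,np.ones(len(n))]@R
    return o+r*((z0-o[2])/r[:,2])[:,None]
E
python3 - <<'E'
from h import *
np.set_printoptions(precision=4,suppress=True)
z=np.load('w1.npz');im,d=z['im'],z['d'];c=manip.calibration('wrist')
vv,uu=np.mgrid[0:420,0:560];P=w('wrist',d,np.c_[uu.ravel(),vv.ravel()],c).reshape(420,560,3);Z=P[...,2]
def comp(m,u,v):
    m=cv2.morphologyEx(m.astype(np.uint8),cv2.MORPH_OPEN,np.ones((3,3)));n,l=cv2.connectedComponents(m);return l==l[v,u]
def fit(m,z0):
    cn=max(cv2.findContours(m.astype(np.uint8),cv2.RETR_EXTERNAL,cv2.CHAIN_APPROX_NONE)[0],key=len)[:,0]
    p=plane(c,cn,z0)[:,:2]*1000;r=cv2.minAreaRect(p.astype(np.float32));print(len(cn),r);print(cv2.boxPoints(r))
lm=comp((Z>.088)&(Z<.12)&(uu<320)&(vv<270),180,170);fit(lm,.102);print('z lid',np.median(Z[lm]))
rm=comp((Z>.04)&(Z<.065)&(uu>360),430,262);fit(rm,.05);print('z rem',np.median(Z[rm]))
print('lid corners',plane(c,[(246,22),(301,190),(108,256),(28,114)],.102)[:,:2])
print('slot',plane(c,[(127,74),(140,70)],.102)[:,:2])
print('rem',plane(c,[(386,249),(496,241),(499,268),(388,276)],.05)[:,:2])
b=comp((Z>.02)&(Z<.04)&(uu>345),420,210);print('book z',np.median(Z[b]))
E
```

```text
813 ((514.7894287109375, 43.62762451171875), (187.31739807128906, 253.55459594726562), 34.37678527832031)
[[ 365.9063   95.3795]
 [ 509.0715 -113.8898]
 [ 663.6725   -8.1243]
 [ 520.5073  201.1451]]
z lid 0.10319078048363145
280 ((456.2306823730469, -335.49761962890625), (45.49568176269531, 161.21145629882812), 19.055049896240234)
[[ 408.4134 -266.7353]
 [ 461.0452 -419.1132]
 [ 504.0479 -404.2599]
 [ 451.4162 -251.882 ]]
z rem 0.0501312761484501
lid corners [[ 0.6628 -0.0099]
 [ 0.5132 -0.1086]
 [ 0.3724  0.0987]
 [ 0.5195  0.1986]]
slot [[0.5858 0.0986]
 [0.5929 0.086 ]]
rem [[ 0.4509 -0.2533]
 [ 0.5014 -0.3988]
 [ 0.4642 -0.4226]
 [ 0.4117 -0.2712]]
book z 0.02838966966401953
```

```bash
python3 - <<'E'
from h import *
np.set_printoptions(precision=1,suppress=True)
s=manip.get_state();t=np.array(s['tool_pos']);a=np.radians(14.83);tx=np.array([np.cos(a),np.sin(a),0]);ty=np.array([np.sin(a),-np.cos(a),0])
for up in [0,.02,.04,.06]:
    for x in [-.011,.011]:
        print(up,x,[proj('wrist',t+x*tx+y*ty+[0,0,up])[0] for y in (-.0145,0,.0145)])
E
python3 -c "
import cv2;i=cv2.imread('pics/w1.png')[240:420,170:400];cv2.imwrite('pics/c2.png',cv2.resize(i,None,fx=3.3,fy=3.3,interpolation=2))"
```

```text
0 -0.011 [array([254. , 293.3]), array([281.9, 293.3]), array([309.9, 293.3])]
0 0.011 [array([252.8, 254.7]), array([281.9, 254.7]), array([311.1, 254.7])]
0.02 -0.011 [array([250.5, 317. ]), array([282.1, 317. ]), array([313.6, 317. ])]
0.02 0.011 [array([248.9, 274.4]), array([282. , 274.4]), array([315.2, 274.3])]
0.04 -0.011 [array([245.9, 347.8]), array([282.2, 347.8]), array([318.5, 347.7])]
0.04 0.011 [array([243.7, 300.3]), array([282.2, 300.3]), array([320.6, 300.2])]
0.06 -0.011 [array([239.8, 389.3]), array([282.4, 389.3]), array([325. , 389.2])]
0.06 0.011 [array([236.7, 335.9]), array([282.4, 335.9]), array([328.1, 335.8])]
```

View pics/c2.png

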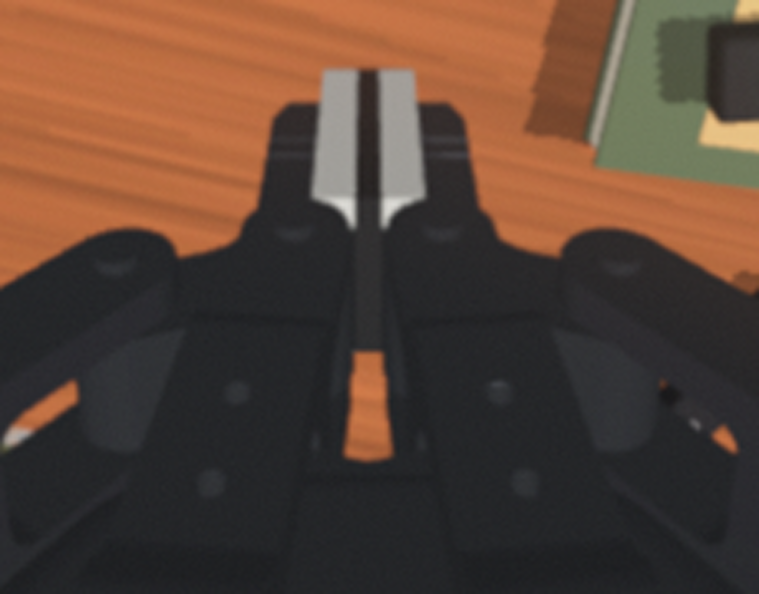

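The crop shows slim tips, about 14 mm thick, but the links spread wide about 45 mm above the tip. They would hit the lid, so the corner idea fails. Better: grip the remote near one end and use its 130 mm overhang to reach under the lid, press the button and later push the lid. Going to the remote now (centre 0.456, -0.336, axis -71°, grasp yaw 109).

```bash
python3 -m inch '[{"claw":0.85,"translation":[-0.01,-0.03,-0.01],"twist":7},{"claw":0.85,"translation":[-0.02,-0.06,-0.03],"twist":14},{"claw":0.85,"translation":[-0.03,-0.09,-0.05],"twist":21},{"claw":0.85,"translation":[-0.04,-0.12,-0.07],"twist":28},{"claw":0.85,"translation":[-0.05,-0.15,-0.08],"twist":35},{"claw":0.85,"translation":[-0.06,-0.18,-0.1],"twist":42},{"claw":0.85,"translation":[-0.076,-0.206,-0.11],"twist":49},{"claw":0.85,"translation":[-0.076,-0.206,-0.12],"twist":56}]'
python3 -m inch '[{"claw":0.85,"translation":[0,0,0],"twist":7},{"claw":0.85,"translation":[0,0,0],"twist":14},{"claw":0.85,"translation":[0,0,0],"twist":21},{"claw":0.85,"translation":[0,0,0],"twist":28},{"claw":0.85,"translation":[0,0,-0.02],"twist":35},{"claw":0.85,"translation":[0,0,-0.04],"twist":38},{"claw":0.85,"translation":[0,0,-0.04],"twist":38}]'
python3 - <<'E'
from h import *
np.set_printoptions(precision=4,suppress=True)
s=manip.get_state();print(s['q'],s['tool_pos'],s['orientation'])
im,d=manip.get_image('wrist');c=manip.calibration('wrist');save(im,'w2.png')
vv,uu=np.mgrid[0:420,0:560];P=w('wrist',d,np.c_[uu.ravel(),vv.ravel()],c).reshape(420,560,3);Z=P[...,2]
dark=(im.max(2)<110)&(Z>.042)&(Z<.06)
p=P[dark];print(len(p),cv2.minAreaRect(p[:,:2].astype(np.float32)*1000),np.median(p,0))
print([ (r['conf'],r['box']) for r in manip.search_frame('wrist','remote_center')])
print(proj('wrist',[s['tool_pos'],[0.4562,-.3355,.05]]))
E
```

```text
t: 3.25
tool_pos: [0.4321, -0.2981, 0.1896]
orientation: [-179.8, 0.3, 70.4]
wrist_force: [-1.7, -1.2, -0.7]
width: 0.0727
grip_force: 0.0
t: 3.83
tool_pos: [0.4352, -0.2904, 0.1485]
orientation: [-179.7, -0.2, 108.7]
wrist_force: [-1.0, -0.6, -0.6]
width: 0.0724
grip_force: 0.0
[ 50.1436  42.9035 -36.0256 110.6921  38.9475  39.5914   8.7846] [ 0.4352 -0.2904  0.1485] [-179.7335   -0.211   108.7499]
5107 ((457.6533203125, -335.4787902832031), (41.3626823425293, 158.60812377929688), 19.038375854492188) [ 0.4526 -0.3142  0.0517]
[(0.81, [6.9, 142.2, 141.7, 105.0]), (0.55, [265.1, 177.7, 50.0, 171.0])]
[[278.6472 273.8163]
 [286.0084 269.559 ]]
```

View pics/w2.png

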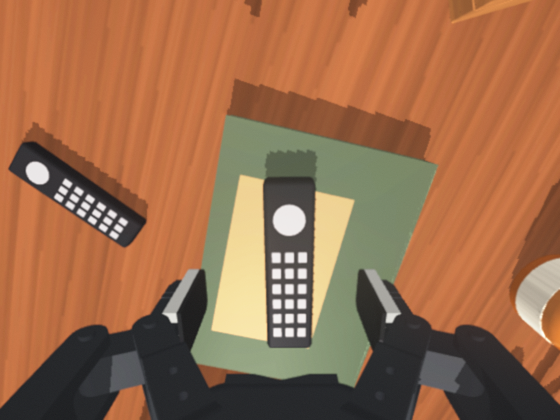

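The wrist view shows the remote upright between the open fingers, spanning (264–316, 178–347), aligned and centred at (0.457, -0.3355). I'll descend and grip its north end.

```bash
python3 -m inch '[{"claw":0.85,"translation":[0.001,0,-0.03],"twist":0},{"claw":0.85,"translation":[0.001,0,-0.06],"twist":0},{"claw":0.85,"translation":[0.001,0,-0.09],"twist":0},{"claw":0.85,"translation":[0.001,0,-0.105],"twist":0},{"claw":0.85,"translation":[0.001,0,-0.115],"twist":0},{"claw":0.85,"translation":[0.001,0,-0.12],"twist":0},{"claw":0.85,"translation":[0.001,0,-0.12],"twist":0},{"claw":0.85,"translation":[0.001,0,-0.12],"twist":0}]'
```

```text
t: 4.6
tool_pos: [0.4404, -0.2901, 0.0322]
orientation: [179.9, 0.1, 108.8]
wrist_force: [-0.2, 0.2, 1.1]
width: 0.0728
grip_force: 0.0
```

```bash
python3 -m inch '[{"claw":0.6,"translation":[0,0,-0.001],"twist":0},{"claw":0.3,"translation":[0,0,-0.001],"twist":0},{"claw":0.3,"translation":[0,0,-0.001],"twist":0},{"claw":0.3,"translation":[0,0,-0.001],"twist":0},{"claw":0.3,"translation":[0,0,-0.001],"twist":0},{"claw":0.3,"translation":[0,0,-0.001],"twist":0}]'
python3 -m inch '[{"claw":0.3,"translation":[0,0,0.01],"twist":0},{"claw":0.3,"translation":[0,0,0.03],"twist":0},{"claw":0.3,"translation":[0,0,0.06],"twist":0},{"claw":0.3,"translation":[0,0,0.1],"twist":0},{"claw":0.3,"translation":[0,0,0.12],"twist":0},{"claw":0.3,"translation":[0,0,0.12],"twist":0}]'
python3 - <<'E'
from h import *
s=manip.get_state();print(s['width'],s['grip_force'],s['tool_pos'])
im,d=manip.get_image('wrist');save(im,'w3.png');np.savez('w3.npz',im=im,d=d)
c=manip.calibration('wrist');vv,uu=np.mgrid[0:420,0:560];P=w('wrist',d,np.c_[uu.ravel(),vv.ravel()],c).reshape(420,560,3)
t=np.array(s['tool_pos']);a=np.radians(s['orientation'][2]);tx=np.array([np.cos(a),np.sin(a),0]);ty=np.array([np.sin(a),-np.cos(a),0])
q=P-t;X=q@tx;Y=q@ty;Z=q[...,2]
for r in manip.regions_of('wrist','remote_center')[:2]:
    m=r['region']&(abs(Z)<.06)&(abs(Y)<.03);print(r['conf'],r['box'],m.sum())
    if m.sum()>50:
        x=X[m]; print('x range',np.percentile(x,[1,50,99]),'y',np.percentile(Y[m],[2,98]),'zfit',np.polyfit(x,Z[m],1))
E
```

```text
t: 5.1
tool_pos: [0.4403, -0.29, 0.0314]
orientation: [179.9, 0.1, 108.8]
wrist_force: [-0.2, -0.2, 7.0]
width: 0.0407
grip_force: 61.3
t: 5.6
tool_pos: [0.4422, -0.2905, 0.1551]
orientation: [179.6, 0.3, 108.8]
wrist_force: [0.3, 1.0, -0.4]
width: 0.0408
grip_force: 60.7
0.040750248786692034 60.74890494346619 [ 0.4422298  -0.29046374  0.1551266 ]
0.85 [0.0, 134.9, 141.1, 104.7] 0
0.71 [236.1, 217.2, 91.9, 163.0] 13653
x range [-0.04308698  0.00232494  0.03199765] y [-0.02163914  0.01742412] zfit [-0.05141161  0.0159534 ]
```

```bash
python3 -m inch '[{"claw":0.3,"translation":[0.005,0.01,0.03],"twist":0},{"claw":0.3,"translation":[0.015,0.035,0.05],"twist":-6},{"claw":0.3,"translation":[0.03,0.065,0.07],"twist":-12},{"claw":0.3,"translation":[0.045,0.095,0.09],"twist":-18},{"claw":0.3,"translation":[0.06,0.125,0.1],"twist":-24},{"claw":0.3,"translation":[0.08,0.155,0.1],"twist":-30},{"claw":0.3,"translation":[0.1,0.185,0.1],"twist":-36},{"claw":0.3,"translation":[0.12,0.215,0.1],"twist":-42}]'
python3 -m inch '[{"claw":0.3,"translation":[0.02,0.035,0],"twist":-6},{"claw":0.3,"translation":[0.04,0.07,0],"twist":-12},{"claw":0.3,"translation":[0.06,0.105,0],"twist":-18},{"claw":0.3,"translation":[0.08,0.14,0],"twist":-24},{"claw":0.3,"translation":[0.1,0.175,0],"twist":-30},{"claw":0.3,"translation":[0.12,0.21,0],"twist":-32},{"claw":0.3,"translation":[0.142,0.245,0],"twist":-32},{"claw":0.3,"translation":[0.142,0.245,0],"twist":-32}]'
python3 -m inch '[{"claw":0.3,"translation":[0,0,0],"twist":0},{"claw":0.3,"translation":[0,0,0],"twist":0}]'
cat > chk.py <<'E'
from h import *
import sys
np.set_printoptions(precision=4,suppress=True)
s=manip.get_state();t=np.array(s['tool_pos']);a=np.radians(s['orientation'][2]);tx=np.array([np.cos(a),np.sin(a),0]);ty=np.array([np.sin(a),-np.cos(a),0])
print(s['tool_pos'],s['orientation'],s['wrist_force'],s['width'])
for cam in ['scene','top']:
    im,d=manip.get_image(cam);save(im,cam+sys.argv[1]+'.png')
    vv,uu=np.mgrid[0:420,0:560];P=w(cam,d,np.c_[uu.ravel(),vv.ravel()]).reshape(420,560,3)
    q=P-t;X=q@tx;Y=q@ty;Z=q[...,2]
    m=(abs(Y)<.02)&(abs(Z)<.035)&(X<-.03)&(X>-.16)&(d>0)
    if m.sum()>20:
        print(cam,m.sum(),'end x',np.percentile(X[m],[0.5,2,5]),'y',np.percentile(Y[m],[2,98]))
        for lo in np.arange(-.13,-.03,.02):
            k=m&(X>lo)&(X<lo+.02); print(round(lo,3),k.sum(),np.percentile(Z[k],[5,50,95]) if k.sum()>3 else '')
E
python3 chk.py 4
```

```text
t: 6.37
tool_pos: [0.5592, -0.0735, 0.2489]
orientation: [-179.9, 0.1, 66.5]
wrist_force: [1.3, -0.4, -1.6]
width: 0.0406
grip_force: 61.3
t: 7.03
tool_pos: [0.7016, 0.1821, 0.2469]
orientation: [-179.6, -0.2, 35.4]
wrist_force: [-0.8, 2.4, -1.3]
width: 0.0408
grip_force: 61.1
t: 7.2
tool_pos: [0.7006, 0.1695, 0.2479]
orientation: [180.0, 0.3, 34.9]
wrist_force: [-0.4, -1.0, -1.4]
width: 0.0406
grip_force: 61.2
[0.7006 0.1695 0.2479] [179.9811   0.2563  34.8545] [-0.4483 -1.0186 -1.3739] 0.04055809586793195
scene 169 end x [-0.0794 -0.0756 -0.0736] y [-0.0181  0.0136]
-0.13 0 
-0.11 0 
-0.09 17 [0.0174 0.019  0.0211]
-0.07 64 [0.0182 0.0198 0.0218]
-0.05 88 [0.0184 0.02   0.0217]
top 250 end x [-0.1312 -0.1308 -0.1301] y [-0.0078  0.0196]
-0.13 78 [0.0142 0.0197 0.0231]
-0.11 44 [0.0159 0.0198 0.0235]
-0.09 46 [0.0155 0.0196 0.0234]
-0.07 38 [0.0167 0.0197 0.0226]
-0.05 30 [0.0163 0.0208 0.0232]
```

```bash
python3 -m inch '[{"claw":0.3,"translation":[0.007,0.006,-0.03],"twist":0},{"claw":0.3,"translation":[0.007,0.006,-0.06],"twist":0},{"claw":0.3,"translation":[0.007,0.006,-0.09],"twist":0},{"claw":0.3,"translation":[0.007,0.006,-0.12],"twist":0},{"claw":0.3,"translation":[0.007,0.006,-0.15],"twist":0},{"claw":0.3,"translation":[0.007,0.006,-0.17],"twist":0},{"claw":0.3,"translation":[0.007,0.006,-0.183],"twist":0},{"claw":0.3,"translation":[0.007,0.006,-0.183],"twist":0}]'
python3 -m inch '[{"claw":0.3,"translation":[0,0,0],"twist":0},{"claw":0.3,"translation":[0,0,0],"twist":0}]'
python3 chk.py 5
```

```text
t: 7.97
tool_pos: [0.7063, 0.1739, 0.0639]
orientation: [-179.9, 0.4, 34.8]
wrist_force: [-1.2, 0.5, -0.7]
width: 0.0407
grip_force: 61.1
t: 8.13
tool_pos: [0.71, 0.1763, 0.0692]
orientation: [179.9, -0.2, 34.8]
wrist_force: [0.1, 0.6, -1.0]
width: 0.0407
grip_force: 61.1
[0.71   0.1763 0.0692] [179.9374  -0.1818  34.7813] [ 0.1369  0.6447 -0.977 ] 0.04067025707988398
scene 90 end x [-0.0543 -0.0524 -0.052 ] y [-0.0187  0.0101]
-0.13 0 
-0.11 0 
-0.09 0 
-0.07 8 [0.0175 0.0184 0.0207]
-0.05 82 [0.0166 0.0189 0.021 ]
top 230 end x [-0.1595 -0.1584 -0.1562] y [-0.0164  0.0194]
-0.13 74 [0.0107 0.0171 0.023 ]
-0.11 50 [0.0155 0.0184 0.0226]
-0.09 27 [0.0137 0.0179 0.0231]
-0.07 5 [0.0146 0.0164 0.0207]
-0.05 0
```

Run:
```python
import cv2,numpy as np
a=cv2.imread('pics/scene5.png')[170:320,240:440];b=cv2.imread('pics/top5.png')[130:260,150:320]
a=cv2.resize(a,(400,300),interpolation=2);b=cv2.resize(b,(392,300),interpolation=2)
cv2.imwrite('pics/c5.png',np.hstack([a,b]))
```

```text
(no output)
```

View pics/c5.png

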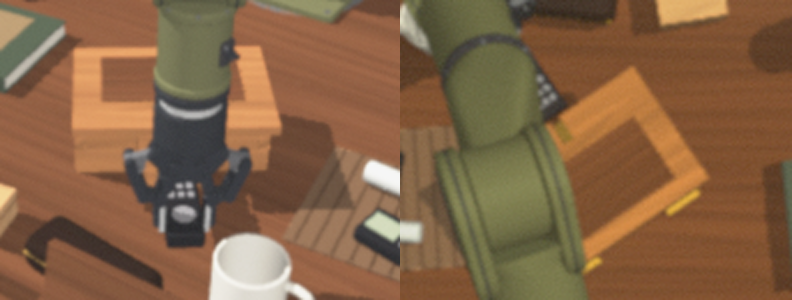

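The scene crop shows the hand in front of the box, with the remote's free end hidden by the hand and pointing at the button side. The top crop shows the end of the remote just short of the lid edge at about (555,115) in the crop. I'll lower 6 mm and slide in.

```bash
python3 -m inch '[{"claw":0.3,"translation":[0,0,-0.003],"twist":0},{"claw":0.3,"translation":[0,0,-0.006],"twist":0},{"claw":0.3,"translation":[0,0,-0.006],"twist":0},{"claw":0.3,"translation":[0,0,-0.006],"twist":0}]'
python3 -m inch '[{"claw":0.3,"translation":[-0.005,-0.0035,0],"twist":0},{"claw":0.3,"translation":[-0.01,-0.007,0],"twist":0},{"claw":0.3,"translation":[-0.015,-0.0105,0],"twist":0},{"claw":0.3,"translation":[-0.0205,-0.014,0],"twist":0},{"claw":0.3,"translation":[-0.0205,-0.014,0],"twist":0},{"claw":0.3,"translation":[-0.0205,-0.014,0],"twist":0}]'
```

```text
t: 8.57
tool_pos: [0.7083, 0.1763, 0.061]
orientation: [-180.0, 0.0, 34.8]
wrist_force: [0.5, -0.5, -0.9]
width: 0.0404
grip_force: 61.1
t: 9.07
tool_pos: [0.6878, 0.1619, 0.0614]
orientation: [180.0, 0.0, 34.8]
wrist_force: [0.2, -0.5, -1.3]
width: 0.0404
grip_force: 61.2
```

```bash
python3 -m inch '[{"claw":0.3,"translation":[0,0,-0.004],"twist":0},{"claw":0.3,"translation":[0,0,-0.008],"twist":0},{"claw":0.3,"translation":[0,0,-0.01],"twist":0},{"claw":0.3,"translation":[0,0,-0.01],"twist":0}]'
python3 -m inch '[{"claw":0.3,"translation":[0,0,-0.003],"twist":0},{"claw":0.3,"translation":[0,0,-0.005],"twist":0},{"claw":0.3,"translation":[0,0,-0.005],"twist":0},{"claw":0.3,"translation":[0,0,-0.005],"twist":0}]'
```

```text
t: 9.4
tool_pos: [0.6882, 0.1626, 0.0507]
orientation: [180.0, 0.0, 34.8]
wrist_force: [1.4, 1.3, 2.8]
width: 0.0404
grip_force: 61.6
t: 9.73
tool_pos: [0.6885, 0.1625, 0.0463]
orientation: [180.0, -0.0, 34.8]
wrist_force: [2.3, 1.1, 3.8]
width: 0.0407
grip_force: 61.7
```

```bash
cat > lid.py <<'E'
from h import *
o=np.array([.5009,.0332]);fx=np.array([-.824,-.566]);fy=np.array([.566,-.824])
for cam in ['top','scene']:
    im,d=manip.get_image(cam);save(im,cam+'L.png');vv,uu=np.mgrid[0:420,0:560];P=w(cam,d,np.c_[uu.ravel(),vv.ravel()])
    x=(P[:,:2]-o)@fx;y=(P[:,:2]-o)@fy;z=P[:,2]
    # lid samples at the +-y flanks
    for lo,hi in [(-.115,-.06),(.06,.115)]:
        m=(y>lo)&(y<hi)&(x>-.13)&(x<.14)&(z>.085)&(z<.30)&(np.hypot(x-.07,z-.09)>.06)&(np.hypot(x-.07,z-.09)<.195)
        a=np.arctan2(z[m]-.09,.07-x[m]); 
        print(cam,lo,m.sum(),np.round(np.percentile(a,[10,50,90]),3) if m.sum()>20 else '')
E
python3 lid.py; python3 -c "
from h import *;s=manip.get_state();print(s['tool_pos'],s['wrist_force'])"
```

```text
top -0.115 0 
top 0.06 772 [0.444 0.48  0.556]
scene -0.115 369 [-0.009  0.457  0.526]
scene 0.06 430 [-0.005  0.466  0.551]
[0.68847561 0.16252393 0.04643181] [1.40359517 1.00024322 3.79517555]
```

The lid has popped to about 0.45 rad. Pushing it over with only one-sided contact could let it slam, so I'll return the remote to its place on the book. Then I'll straddle the lid's edge with open fingers, one in front and one behind, and ease it over under control. Backing out now.

```bash
python3 -m inch '[{"claw":0.3,"translation":[0.001,0.001,0.006],"twist":0},{"claw":0.3,"translation":[0.005,0.004,0.012],"twist":0},{"claw":0.3,"translation":[0.015,0.01,0.014],"twist":0},{"claw":0.3,"translation":[0.025,0.017,0.02],"twist":0},{"claw":0.3,"translation":[0.025,0.017,0.05],"twist":0},{"claw":0.3,"translation":[0.025,0.017,0.09],"twist":0},{"claw":0.3,"translation":[0.025,0.017,0.13],"twist":0},{"claw":0.3,"translation":[0.025,0.017,0.17],"twist":0}]'
python3 -m inch '[{"claw":0.3,"translation":[0.0,0,0.04],"twist":0},{"claw":0.3,"translation":[0.0,-0.01,0.07],"twist":0},{"claw":0.3,"translation":[0.0,-0.035,0.08],"twist":0},{"claw":0.3,"translation":[0,-0.07,0.08],"twist":0},{"claw":0.3,"translation":[0,-0.105,0.08],"twist":0},{"claw":0.3,"translation":[0,-0.14,0.08],"twist":6},{"claw":0.3,"translation":[-0.01,-0.175,0.08],"twist":12},{"claw":0.3,"translation":[-0.03,-0.21,0.08],"twist":18}]'
python3 lid.py
```

```text
t: 10.5
tool_pos: [0.7119, 0.1792, 0.2172]
orientation: [-179.9, 0.2, 34.8]
wrist_force: [0.8, 0.3, -1.2]
width: 0.0409
grip_force: 61.1
t: 11.17
tool_pos: [0.6831, -0.0323, 0.2952]
orientation: [-180.0, 0.0, 53.1]
wrist_force: [0.7, -1.2, -0.4]
width: 0.041
grip_force: 61.0
top -0.115 766 [0.556 0.596 0.669]
top 0.06 116 [0.545 0.569 0.597]
scene -0.115 314 [-0.01   0.522  0.607]
scene 0.06 319 [-0.005  0.518  0.601]
```

```bash
python3 -m inch '[{"claw":0.3,"translation":[-0.03,-0.03,0],"twist":7},{"claw":0.3,"translation":[-0.06,-0.06,-0.01],"twist":14},{"claw":0.3,"translation":[-0.09,-0.09,-0.03],"twist":21},{"claw":0.3,"translation":[-0.12,-0.12,-0.05],"twist":28},{"claw":0.3,"translation":[-0.15,-0.15,-0.07],"twist":35},{"claw":0.3,"translation":[-0.18,-0.18,-0.09],"twist":42},{"claw":0.3,"translation":[-0.21,-0.22,-0.11],"twist":49},{"claw":0.3,"translation":[-0.242,-0.256,-0.13],"twist":55.7}]'
python3 -m inch '[{"claw":0.3,"translation":[0,0,-0.02],"twist":0},{"claw":0.3,"translation":[0,0,-0.05],"twist":0},{"claw":0.3,"translation":[0,0,-0.07],"twist":0},{"claw":0.3,"translation":[0,0,-0.08],"twist":0},{"claw":0.3,"translation":[0,0,-0.08],"twist":0},{"claw":0.3,"translation":[0,0,-0.08],"twist":0}]'
```

```text
t: 11.93
tool_pos: [0.4668, -0.2553, 0.1833]
orientation: [-179.9, -0.0, 108.9]
wrist_force: [0.5, -1.2, -1.1]
width: 0.0405
grip_force: 61.0
t: 12.43
tool_pos: [0.469, -0.2541, 0.1041]
orientation: [-180.0, -0.0, 108.6]
wrist_force: [-0.1, 0.1, -0.9]
width: 0.0406
grip_force: 61.1
```

```bash
python3 -m inch '[{"claw":0.3,"translation":[-0.015,-0.018,0],"twist":0},{"claw":0.3,"translation":[-0.0285,-0.0355,-0.02],"twist":0},{"claw":0.3,"translation":[-0.0285,-0.0355,-0.045],"twist":0},{"claw":0.3,"translation":[-0.0285,-0.0355,-0.06],"twist":0},{"claw":0.3,"translation":[-0.0285,-0.0355,-0.066],"twist":0},{"claw":0.3,"translation":[-0.0285,-0.0355,-0.066],"twist":0},{"claw":0.3,"translation":[-0.0285,-0.0355,-0.066],"twist":0}]'
```

```text
t: 13.02
tool_pos: [0.4416, -0.2898, 0.0391]
orientation: [179.9, 0.1, 108.6]
wrist_force: [0.6, -0.4, -0.0]
width: 0.0405
grip_force: 61.1
```

```bash
python3 -m inch '[{"claw":0.3,"translation":[0,0,-0.003],"twist":0},{"claw":0.3,"translation":[0,0,-0.006],"twist":0},{"claw":0.3,"translation":[0,0,-0.007],"twist":0},{"claw":0.3,"translation":[0,0,-0.007],"twist":0},{"claw":0.3,"translation":[0,0,-0.007],"twist":0}]'
```

```text
t: 13.43
tool_pos: [0.4407, -0.2901, 0.0314]
orientation: [180.0, 0.0, 108.5]
wrist_force: [-0.2, -0.6, 2.9]
width: 0.0408
grip_force: 61.5
```

```bash
python3 -m inch '[{"claw":0.6,"translation":[0,0,0],"twist":0},{"claw":0.85,"translation":[0,0,0],"twist":0},{"claw":0.85,"translation":[0,0,0.0],"twist":0},{"claw":0.85,"translation":[0,0,0.03],"twist":0},{"claw":1,"translation":[0,0,0.07],"twist":0},{"claw":1,"translation":[0,0,0.11],"twist":0},{"claw":1,"translation":[0,0,0.15],"twist":0},{"claw":1,"translation":[0,0.02,0.185],"twist":0}]'
python3 -m inch '[{"claw":1,"translation":[0.014,0.035,0.03],"twist":4},{"claw":1,"translation":[0.028,0.07,0.06],"twist":8},{"claw":1,"translation":[0.042,0.105,0.06],"twist":12},{"claw":1,"translation":[0.056,0.14,0.06],"twist":16},{"claw":1,"translation":[0.07,0.175,0.06],"twist":16},{"claw":1,"translation":[0.086,0.21,0.06],"twist":16},{"claw":1,"translation":[0.1,0.245,0.06],"twist":16},{"claw":1,"translation":[0.115,0.28,0.06],"twist":16}]'
python3 -m inch '[{"claw":1,"translation":[0.0145,0.0225,0],"twist":0},{"claw":1,"translation":[0.0145,0.0225,0],"twist":0},{"claw":1,"translation":[0.0145,0.0225,0],"twist":0}]'
cat > bx.py <<'E'
from h import *
o=np.array([.5009,.0332]);fx=np.array([-.824,-.566]);fy=np.array([.566,-.824])
s=manip.get_state();p=np.array(s['tool_pos'])[:2]-o
print('box x,y',np.round([p@fx,p@fy],4),'z',round(s['tool_pos'][2],4),np.round(s['orientation'],1),np.round(s['wrist_force'],1),s['width'],s['t'])
E
python3 bx.py; python3 lid.py
```

```text
t: 14.1
tool_pos: [0.4397, -0.2737, 0.2179]
orientation: [-180.0, 0.1, 108.2]
wrist_force: [1.6, -0.3, -0.3]
width: 0.0853
grip_force: 0.0
t: 14.77
tool_pos: [0.5553, 0.0117, 0.2758]
orientation: [-180.0, 0.0, 124.5]
wrist_force: [0.1, -0.3, 0.1]
width: 0.0855
grip_force: 0.0
t: 15.02
tool_pos: [0.5697, 0.0345, 0.2757]
orientation: [180.0, -0.0, 124.7]
wrist_force: [0.0, -1.1, 0.5]
width: 0.0855
grip_force: 0.0
box x,y [-0.0574  0.0379] z 0.2757 [180.   -0.  124.7] [ 0.  -1.1  0.5] 0.0855046379072644 15.0167
top -0.115 768 [0.559 0.594 0.667]
top 0.06 259 [0.556 0.587 0.654]
scene -0.115 313 [-0.01   0.522  0.608]
scene 0.06 324 [-0.011  0.518  0.6  ]
```

```bash
python3 -m inch '[{"claw":1,"translation":[0,0,-0.03],"twist":0},{"claw":1,"translation":[0,0,-0.06],"twist":0},{"claw":1,"translation":[0,0,-0.09],"twist":0},{"claw":1,"translation":[0,0,-0.11],"twist":0},{"claw":1,"translation":[0,0,-0.122],"twist":0},{"claw":1,"translation":[0,0,-0.126],"twist":0},{"claw":1,"translation":[0,0,-0.126],"twist":0},{"claw":1,"translation":[0,0,-0.126],"twist":0}]'
python3 bx.py
python3 - <<'E'
from h import *
im,d=manip.get_image('scene');a=cv2.resize(im[100:280,220:420],None,fx=3,fy=3,interpolation=cv2.INTER_CUBIC);save(a,'c6.png')
E
```

```text
t: 15.78
tool_pos: [0.5705, 0.0323, 0.151]
orientation: [179.9, 0.0, 124.5]
wrist_force: [0.3, 0.5, -0.0]
width: 0.0856
grip_force: 0.0
box x,y [-0.0568  0.0401] z 0.151 [179.9   0.  124.5] [ 0.3  0.5 -0. ] 0.08556529485761546 15.7833
```

View pics/c6.png

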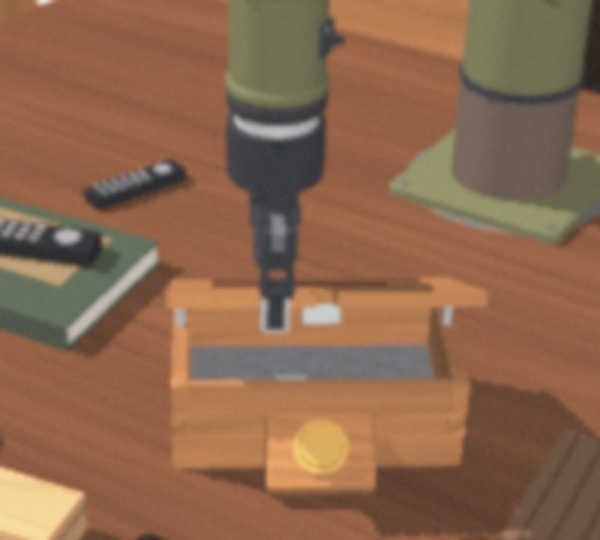

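The crop shows the front finger hanging in front of the raised lid edge at (275,310), with the rear finger hidden behind the lid and the inside of the box visible below. Starting the arc slowly.

```bash
python3 -m inch '[{"claw":1,"translation":[-0.0056,-0.0038,-0.005],"twist":0},{"claw":1,"translation":[-0.0093,-0.0064,-0.006],"twist":0},{"claw":1,"translation":[-0.0131,-0.009,0.002],"twist":0},{"claw":1,"translation":[-0.0171,-0.0117,0.0096],"twist":0},{"claw":1,"translation":[-0.0214,-0.0147,0.0169],"twist":0},{"claw":1,"translation":[-0.026,-0.0179,0.024],"twist":0},{"claw":1,"translation":[-0.026,-0.0179,0.024],"twist":0},{"claw":1,"translation":[-0.026,-0.0179,0.024],"twist":0}]'
python3 bx.py; python3 lid.py
```

```text
t: 16.5
tool_pos: [0.5463, 0.0161, 0.1758]
orientation: [179.6, 0.1, 124.6]
wrist_force: [4.9, 2.4, 4.3]
width: 0.0851
grip_force: 3.0
box x,y [-0.0277  0.0397] z 0.1758 [1.796e+02 1.000e-01 1.246e+02] [4.9 2.4 4.3] 0.08508427602792697 16.5
top -0.115 724 [0.759 0.794 0.861]
top 0.06 193 [0.758 0.784 0.826]
scene -0.115 417 [-0.006  0.695  0.749]
scene 0.06 402 [-0.003  0.694  0.743]
```

```bash
python3 -m inch '[{"claw":1,"translation":[-0.0049,-0.0034,0.0067],"twist":0},{"claw":1,"translation":[-0.0101,-0.007,0.0131],"twist":0},{"claw":1,"translation":[-0.0156,-0.0107,0.0192],"twist":0},{"claw":1,"translation":[-0.0213,-0.0146,0.025],"twist":0},{"claw":1,"translation":[-0.0272,-0.0187,0.0304],"twist":0},{"claw":1,"translation":[-0.0333,-0.0229,0.0355],"twist":0},{"claw":1,"translation":[-0.0396,-0.0272,0.0401],"twist":0},{"claw":1,"translation":[-0.0462,-0.0318,0.0444],"twist":0}]'
python3 bx.py; python3 lid.py
```

```text
t: 17.27
tool_pos: [0.4961, -0.0181, 0.2183]
orientation: [-179.9, -0.0, 124.5]
wrist_force: [1.6, 0.4, -0.6]
width: 0.0851
grip_force: 0.6
box x,y [0.033  0.0395] z 0.2183 [-179.9   -0.   124.5] [ 1.6  0.4 -0.6] 0.08513647934017249 17.2667
top -0.115 540 [1.013 1.198 1.261]
top 0.06 237 [-0.004  1.188  1.234]
scene -0.115 845 [0.009 1.116 1.142]
scene 0.06 836 [0.015 1.114 1.14 ]
```

```bash
python3 -m inch '[{"claw":0.94,"translation":[0.001,0.0007,0],"twist":0},{"claw":0.88,"translation":[0.003,0.0021,0],"twist":0},{"claw":0.82,"translation":[0.005,0.0035,0],"twist":0},{"claw":0.76,"translation":[0.007,0.005,0],"twist":0},{"claw":0.7,"translation":[0.009,0.0063,0],"twist":0},{"claw":0.64,"translation":[0.011,0.0077,0],"twist":0},{"claw":0.58,"translation":[0.0135,0.0095,0],"twist":0},{"claw":0.52,"translation":[0.0165,0.0113,0],"twist":0}]'
python3 bx.py; python3 lid.py
```

```text
t: 18.03
tool_pos: [0.5142, -0.0056, 0.2182]
orientation: [-180.0, -0.0, 124.5]
wrist_force: [-0.3, 0.4, 0.2]
width: 0.0445
grip_force: 0.1
box x,y [0.011  0.0395] z 0.2182 [-180.    -0.   124.5] [-0.3  0.4  0.2] 0.044501810338074654 18.0333
top -0.115 541 [1.103 1.191 1.247]
top 0.06 215 [0.002 1.181 1.223]
scene -0.115 821 [0.006 1.09  1.115]
scene 0.06 827 [0.009 1.09  1.117]
```

```bash
python3 -m inch '[{"claw":0.52,"translation":[-0.0067,-0.0046,0.0039],"twist":0},{"claw":0.52,"translation":[-0.0135,-0.0093,0.0074],"twist":0},{"claw":0.52,"translation":[-0.0204,-0.014,0.0104],"twist":0},{"claw":0.52,"translation":[-0.0276,-0.019,0.013],"twist":0},{"claw":0.52,"translation":[-0.0348,-0.0239,0.0152],"twist":0},{"claw":0.52,"translation":[-0.041,-0.0282,0.017],"twist":0},{"claw":0.52,"translation":[-0.0455,-0.0313,0.0178],"twist":0},{"claw":0.52,"translation":[-0.049,-0.0337,0.0182],"twist":0}]'
python3 bx.py; python3 lid.py
```

```text
t: 18.8
tool_pos: [0.4643, -0.0404, 0.2367]
orientation: [-180.0, 0.0, 124.5]
wrist_force: [0.0, -0.9, 0.2]
width: 0.0448
grip_force: 0.1
box x,y [0.0718 0.0399] z 0.2367 [-180.     0.   124.5] [ 0.  -0.9  0.2] 0.044758183796028056 18.8
top -0.115 262 [-0.002  1.507  1.572]
top 0.06 181 [-0.022  0.027  1.54 ]
scene -0.115 1029 [0.017 1.444 1.473]
scene 0.06 1022 [0.021 1.444 1.472]
```

```bash
python3 -m inch '[{"claw":0.46,"translation":[0.001,0.0007,0],"twist":0},{"claw":0.4,"translation":[0.003,0.0021,0],"twist":0},{"claw":0.34,"translation":[0.005,0.0035,0],"twist":0},{"claw":0.28,"translation":[0.007,0.0048,0],"twist":0},{"claw":0.27,"translation":[0.0085,0.0058,0],"twist":0},{"claw":0.27,"translation":[0.0085,0.0058,0],"twist":0}]'
python3 bx.py; python3 lid.py
```

```text
t: 19.4
tool_pos: [0.4741, -0.0331, 0.2365]
orientation: [180.0, -0.0, 124.6]
wrist_force: [0.0, -0.2, 0.3]
width: 0.0235
grip_force: 0.0
box x,y [0.0596 0.0395] z 0.2365 [180.   -0.  124.6] [ 0.  -0.2  0.3] 0.02352167918782613 19.4
top -0.115 258 [-0.009  1.512  1.578]
top 0.06 176 [-0.021  0.023  1.547]
scene -0.115 1028 [0.017 1.447 1.475]
scene 0.06 1022 [0.018 1.442 1.472]
```

```bash
python3 -m inch '[{"claw":0.27,"translation":[-0.0033,-0.0023,0.0005],"twist":0},{"claw":0.27,"translation":[-0.0066,-0.0045,0.001],"twist":0},{"claw":0.27,"translation":[-0.0099,-0.0068,0.001],"twist":0},{"claw":0.27,"translation":[-0.0132,-0.009,0.001],"twist":0},{"claw":0.27,"translation":[-0.0165,-0.0113,0.001],"twist":0},{"claw":0.27,"translation":[-0.0198,-0.0136,0.001],"twist":0},{"claw":0.27,"translation":[-0.0231,-0.0158,0.001],"twist":0},{"claw":0.27,"translation":[-0.0264,-0.0181,0.001],"twist":0}]'
python3 bx.py; python3 lid.py
```

```text
t: 20.17
tool_pos: [0.4467, -0.0522, 0.2375]
orientation: [-180.0, 0.0, 124.5]
wrist_force: [-0.4, -0.0, -0.8]
width: 0.023
grip_force: 0.0
box x,y [0.093  0.0397] z 0.2375 [-180.     0.   124.5] [-0.4 -0.  -0.8] 0.022973885269252307 20.1667
top -0.115 240 [-0.003  1.652  1.709]
top 0.06 169 [-0.019  0.034  1.694]
scene -0.115 1063 [0.02  1.656 1.686]
scene 0.06 1038 [0.021 1.656 1.687]
```

```bash
python3 -m inch '[{"claw":0.27,"translation":[-0.0025,-0.0017,0],"twist":0},{"claw":0.27,"translation":[-0.005,-0.0034,0],"twist":0},{"claw":0.27,"translation":[-0.0075,-0.0051,-0.001],"twist":0},{"claw":0.27,"translation":[-0.01,-0.0069,-0.001],"twist":0},{"claw":0.27,"translation":[-0.0125,-0.0086,-0.002],"twist":0},{"claw":0.27,"translation":[-0.015,-0.0103,-0.002],"twist":0},{"claw":0.27,"translation":[-0.0175,-0.012,-0.003],"twist":0},{"claw":0.27,"translation":[-0.02,-0.0137,-0.003],"twist":0}]'
python3 -m inch '[{"claw":0.27,"translation":[0,0,0],"twist":0},{"claw":0.27,"translation":[0,0,0],"twist":0},{"claw":0.27,"translation":[0,0,0],"twist":0}]'
python3 bx.py; python3 lid.py
```

```text
t: 20.93
tool_pos: [0.4285, -0.0647, 0.2347]
orientation: [179.8, 0.0, 124.6]
wrist_force: [5.9, 3.9, -2.8]
width: 0.0227
grip_force: 2.7
t: 21.18
tool_pos: [0.4285, -0.0647, 0.2349]
orientation: [179.8, 0.0, 124.6]
wrist_force: [4.5, 2.3, -2.0]
width: 0.0232
grip_force: 2.2
box x,y [0.1151 0.0397] z 0.2349 [179.8   0.  124.6] [ 4.5  2.3 -2. ] 0.023175124925592143 21.1833
top -0.115 368 [0.003 1.794 1.841]
top 0.06 216 [-0.014  1.761  1.829]
scene -0.115 1056 [0.019 1.777 1.808]
scene 0.06 1054 [0.026 1.778 1.81 ]
```

```bash
python3 -m inch '[{"claw":0.31,"translation":[0.001,0.0007,0],"twist":0},{"claw":0.36,"translation":[0.001,0.0007,0],"twist":0},{"claw":0.4,"translation":[0.001,0.0007,0],"twist":0},{"claw":0.4,"translation":[0.001,0.0007,0],"twist":0}]'
python3 bx.py; python3 lid.py
```

```text
t: 21.62
tool_pos: [0.4273, -0.0654, 0.2343]
orientation: [-179.9, -0.0, 124.5]
wrist_force: [0.3, -0.6, -0.9]
width: 0.0344
grip_force: 0.0
box x,y [0.1165 0.0396] z 0.2343 [-179.9   -0.   124.5] [ 0.3 -0.6 -0.9] 0.034428134422413714 21.6167
top -0.115 365 [0.014 1.793 1.841]
top 0.06 213 [-0.015  1.758  1.824]
scene -0.115 1052 [0.02  1.778 1.808]
scene 0.06 1063 [0.023 1.778 1.809]
```

The lid rests on its stop with no tool contact. I'll rise clear and return to hover over the remote.

```bash
python3 -m inch '[{"claw":0.4,"translation":[0,0,0.01],"twist":0},{"claw":0.4,"translation":[0,0,0.025],"twist":0},{"claw":0.4,"translation":[0,0,0.045],"twist":0},{"claw":0.4,"translation":[0,0,0.07],"twist":0},{"claw":0.4,"translation":[0,0,0.085],"twist":0},{"claw":0.4,"translation":[0,-0.02,0.09],"twist":0},{"claw":0.6,"translation":[0.003,-0.05,0.09],"twist":-2},{"claw":0.85,"translation":[0.006,-0.085,0.09],"twist":-4}]'
python3 -m inch '[{"claw":0.85,"translation":[0.003,-0.035,0],"twist":-3},{"claw":0.85,"translation":[0.006,-0.07,-0.02],"twist":-6},{"claw":0.85,"translation":[0.009,-0.105,-0.04],"twist":-9},{"claw":0.85,"translation":[0.012,-0.14,-0.07],"twist":-11.5},{"claw":0.85,"translation":[0.013,-0.156,-0.11],"twist":-11.5},{"claw":0.85,"translation":[0.013,-0.156,-0.15],"twist":-11.5},{"claw":0.85,"translation":[0.013,-0.156,-0.175],"twist":-11.5},{"claw":0.85,"translation":[0.013,-0.156,-0.175],"twist":-11.5}]'
python3 - <<'E'
from h import *
np.set_printoptions(precision=4,suppress=True)
s=manip.get_state();print(s['tool_pos'],s['orientation'])
im,d=manip.get_image('wrist');c=manip.calibration('wrist');save(im,'w7.png')
vv,uu=np.mgrid[0:420,0:560];P=w('wrist',d,np.c_[uu.ravel(),vv.ravel()],c).reshape(420,560,3);Z=P[...,2]
dark=(im.max(2)<110)&(Z>.042)&(Z<.06)
p=P[dark];print(len(p),cv2.minAreaRect(p[:,:2].astype(np.float32)*1000),np.median(p,0))
E
python3 lid.py
```

```text
t: 22.38
tool_pos: [0.4346, -0.1493, 0.3263]
orientation: [179.9, 0.1, 120.7]
wrist_force: [0.9, -1.6, 0.1]
width: 0.0574
grip_force: 0.0
t: 23.05
tool_pos: [0.4432, -0.3052, 0.1449]
orientation: [-179.6, -0.4, 109.0]
wrist_force: [-0.8, -0.2, -0.8]
width: 0.0725
grip_force: 0.0
[ 0.4432 -0.3052  0.1449] [-179.5754   -0.4285  108.9792]
5592 ((458.7957458496094, -336.1795654296875), (40.67970657348633, 159.0106964111328), 19.537288665771484) [ 0.4541 -0.3156  0.0533]
top -0.115 366 [0.006 1.794 1.842]
top 0.06 402 [-0.002  1.789  1.838]
scene -0.115 1062 [0.016 1.776 1.807]
scene 0.06 1058 [0.027 1.777 1.809]
```

```bash
python3 -m inch '[{"claw":0.8,"translation":[0.001,-0.001,-0.03],"twist":0},{"claw":0.8,"translation":[0.001,-0.001,-0.06],"twist":0},{"claw":0.8,"translation":[0.001,-0.001,-0.085],"twist":0},{"claw":0.8,"translation":[0.001,-0.001,-0.1],"twist":0},{"claw":0.8,"translation":[0.001,-0.001,-0.105],"twist":0},{"claw":0.8,"translation":[0.001,-0.001,-0.105],"twist":0},{"claw":0.8,"translation":[0.001,-0.001,-0.105],"twist":0}]'
```

```text
t: 23.78
tool_pos: [0.4499, -0.3073, 0.0465]
orientation: [179.8, 0.1, 109.0]
wrist_force: [0.7, 0.6, 0.6]
width: 0.0683
grip_force: 0.0
```

```bash
python3 -m inch '[{"claw":0.8,"translation":[-0.001,0,-0.004],"twist":0},{"claw":0.8,"translation":[-0.001,0,-0.006],"twist":0},{"claw":0.6,"translation":[-0.001,0,-0.006],"twist":0},{"claw":0.3,"translation":[-0.001,0,-0.006],"twist":0},{"claw":0.3,"translation":[-0.001,0,-0.006],"twist":0},{"claw":0.3,"translation":[-0.001,0,-0.006],"twist":0},{"claw":0.3,"translation":[-0.001,0,-0.006],"twist":0},{"claw":0.3,"translation":[-0.001,0,-0.006],"twist":0}]'
```

```text
t: 24.45
tool_pos: [0.4474, -0.307, 0.0393]
orientation: [180.0, 0.0, 109.0]
wrist_force: [-1.3, 0.1, 5.8]
width: 0.0401
grip_force: 60.9
```

```bash
python3 -m inch '[{"claw":0.3,"translation":[0,0,0.01],"twist":0},{"claw":0.3,"translation":[0,0,0.04],"twist":0},{"claw":0.3,"translation":[0.02,0.005,0.07],"twist":0},{"claw":0.3,"translation":[0.045,0.015,0.1],"twist":0},{"claw":0.3,"translation":[0.075,0.025,0.125],"twist":0},{"claw":0.3,"translation":[0.11,0.035,0.15],"twist":5},{"claw":0.3,"translation":[0.14,0.05,0.17],"twist":10},{"claw":0.3,"translation":[0.17,0.075,0.18],"twist":15.5}]'
python3 -m inch '[{"claw":0.3,"translation":[0.004,0.035,0],"twist":0},{"claw":0.3,"translation":[0.008,0.07,0],"twist":0},{"claw":0.3,"translation":[0.012,0.105,0],"twist":0},{"claw":0.3,"translation":[0.016,0.14,0],"twist":0},{"claw":0.3,"translation":[0.018,0.175,0],"twist":0},{"claw":0.3,"translation":[-0.002,0.204,0],"twist":0},{"claw":0.3,"translation":[-0.022,0.233,0],"twist":0},{"claw":0.3,"translation":[-0.042,0.262,0],"twist":0}]'
python3 bx.py
```

```text
t: 25.12
tool_pos: [0.6194, -0.2342, 0.2225]
orientation: [179.9, 0.3, 124.5]
wrist_force: [0.9, -0.1, -1.2]
width: 0.0404
grip_force: 61.0
t: 25.78
tool_pos: [0.5737, 0.0317, 0.2189]
orientation: [-180.0, -0.0, 124.6]
wrist_force: [-0.2, -0.5, -0.2]
width: 0.04
grip_force: 61.0
box x,y [-0.0592  0.0424] z 0.2189 [-180.    -0.   124.6] [-0.2 -0.5 -0.2] 0.0399953297282031 25.7833
```

```bash
python3 -m inch '[{"claw":0.3,"translation":[-0.0136,0.02,0],"twist":0},{"claw":0.3,"translation":[-0.0272,0.04,0],"twist":0},{"claw":0.3,"translation":[-0.041,0.059,0],"twist":0},{"claw":0.3,"translation":[-0.059,0.047,0],"twist":0},{"claw":0.3,"translation":[-0.077,0.0345,-0.02],"twist":0},{"claw":0.3,"translation":[-0.077,0.0345,-0.05],"twist":0},{"claw":0.3,"translation":[-0.077,0.0345,-0.075],"twist":0},{"claw":0.3,"translation":[-0.077,0.0345,-0.075],"twist":0}]'
python3 -m inch '[{"claw":0.3,"translation":[0,0,0],"twist":0},{"claw":0.3,"translation":[0,0,0],"twist":0}]'
python3 bx.py
python3 - <<'E'
from h import *
a,_=manip.get_image('scene');b,_=manip.get_image('top')
a=cv2.resize(a[110:290,230:410],(390,390),interpolation=2);b=cv2.resize(b[130:260,160:290],(390,390),interpolation=2)
save(np.hstack([a,b]),'c8.png')
E
```

```text
t: 26.45
tool_pos: [0.4952, 0.0632, 0.1407]
orientation: [-179.6, -0.1, 124.5]
wrist_force: [-1.2, -1.2, -1.1]
width: 0.04
grip_force: 61.0
t: 26.62
tool_pos: [0.499, 0.0654, 0.1448]
orientation: [179.9, 0.0, 124.5]
wrist_force: [0.1, 0.5, -1.4]
width: 0.04
grip_force: 61.0
box x,y [-0.0166 -0.0276] z 0.1448 [179.9   0.  124.5] [ 0.1  0.5 -1.4] 0.03999695794041564 26.6167
```

View pics/c8.png

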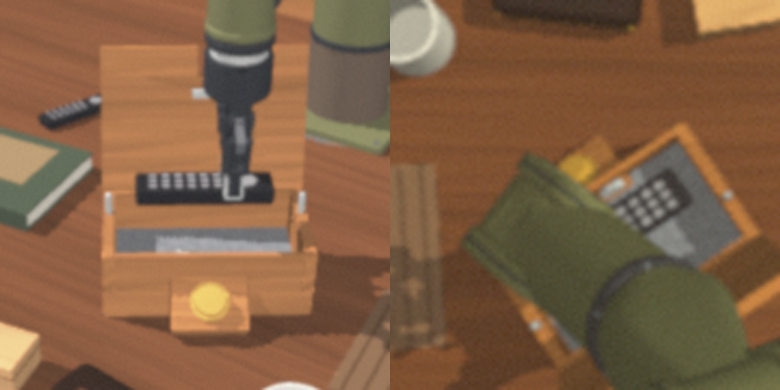

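The left crop shows the remote level over the open box, between the side walls; the right crop shows its end over the grey floor. Lowering it.

```bash
python3 -m inch '[{"claw":0.3,"translation":[0,0,-0.02],"twist":0},{"claw":0.3,"translation":[0,0,-0.04],"twist":0},{"claw":0.3,"translation":[0,0,-0.055],"twist":0},{"claw":0.3,"translation":[0,0,-0.07],"twist":0},{"claw":0.3,"translation":[0,0,-0.08],"twist":0},{"claw":0.3,"translation":[0,0,-0.085],"twist":0},{"claw":0.3,"translation":[0,0,-0.085],"twist":0},{"claw":0.3,"translation":[0,0,-0.085],"twist":0}]'; python3 bx.py
```

```text
t: 27.38
tool_pos: [0.4987, 0.0649, 0.0591]
orientation: [179.9, 0.0, 124.5]
wrist_force: [0.1, 0.4, -0.8]
width: 0.0398
grip_force: 61.1
box x,y [-0.0161 -0.0274] z 0.0591 [179.9   0.  124.5] [ 0.1  0.4 -0.8] 0.03975938289962358 27.3833
```

```bash
python3 -m inch '[{"claw":0.3,"translation":[0,0,-0.003],"twist":0},{"claw":0.3,"translation":[0,0,-0.006],"twist":0},{"claw":0.3,"translation":[0,0,-0.009],"twist":0},{"claw":0.3,"translation":[0,0,-0.011],"twist":0},{"claw":0.3,"translation":[0,0,-0.012],"twist":0},{"claw":0.3,"translation":[0,0,-0.012],"twist":0},{"claw":0.3,"translation":[0,0,-0.012],"twist":0}]'; python3 bx.py
```

```text
t: 27.97
tool_pos: [0.4981, 0.0647, 0.0465]
orientation: [-180.0, -0.0, 124.5]
wrist_force: [-0.1, -0.2, -0.7]
width: 0.0402
grip_force: 61.1
box x,y [-0.0155 -0.0275] z 0.0465 [-180.    -0.   124.5] [-0.1 -0.2 -0.7] 0.040216442263939854 27.9667
```

Not touching yet; a little lower.

```bash
python3 -m inch '[{"claw":0.3,"translation":[0,0,-0.001],"twist":0},{"claw":0.3,"translation":[0,0,-0.002],"twist":0},{"claw":0.3,"translation":[0,0,-0.002],"twist":0},{"claw":0.3,"translation":[0,0,-0.002],"twist":0}]'; python3 bx.py
```

```text
t: 28.3
tool_pos: [0.4982, 0.0647, 0.0462]
orientation: [179.9, 0.1, 124.5]
wrist_force: [-1.7, -1.3, 17.5]
width: 0.0398
grip_force: 63.1
box x,y [-0.0156 -0.0274] z 0.0462 [1.799e+02 1.000e-01 1.245e+02] [-1.7 -1.3 17.5] 0.0398495700559973 28.3
```

```bash
python3 -m inch '[{"claw":0.3,"translation":[0,0,0.001],"twist":0},{"claw":0.4,"translation":[0,0,0.0015],"twist":0},{"claw":0.55,"translation":[0,0,0.0015],"twist":0},{"claw":0.6,"translation":[0,0,0.0015],"twist":0},{"claw":0.6,"translation":[0,0,0.0015],"twist":0},{"claw":0.6,"translation":[0,0,0.005],"twist":0},{"claw":0.6,"translation":[0,0,0.015],"twist":0}]'; python3 bx.py
```

```text
t: 28.88
tool_pos: [0.4974, 0.0645, 0.059]
orientation: [-179.9, -0.0, 124.6]
wrist_force: [-0.5, 0.2, -0.3]
width: 0.0512
grip_force: 0.0
box x,y [-0.0148 -0.0278] z 0.059 [-179.9   -0.   124.6] [-0.5  0.2 -0.3] 0.05121089959347011 28.8833
```

Released. Rising straight up, then forward away from the lid.

```bash
python3 -m inch '[{"claw":0.6,"translation":[0,0,0.02],"twist":0},{"claw":0.6,"translation":[0,0,0.05],"twist":0},{"claw":0.6,"translation":[0,0,0.085],"twist":0},{"claw":0.6,"translation":[0.005,0.0035,0.12],"twist":0},{"claw":0.6,"translation":[0.02,0.014,0.15],"twist":0},{"claw":0.6,"translation":[0.045,0.03,0.18],"twist":0},{"claw":0.6,"translation":[0.075,0.05,0.2],"twist":0},{"claw":0.6,"translation":[0.105,0.07,0.21],"twist":0}]'
python3 -m inch '[{"claw":0.6,"translation":[0.02,0.015,0],"twist":0},{"claw":0.6,"translation":[0.02,0.015,0],"twist":0},{"claw":0.6,"translation":[0.02,0.015,0],"twist":0}]'
python3 lid.py; python3 bx.py
python3 - <<'E'
from h import *
o=np.array([.5009,.0332]);fx=np.array([-.824,-.566]);fy=np.array([.566,-.824])
for cam in ['wrist','top','scene']:
    im,d=manip.get_image(cam);c=manip.calibration(cam);save(im,cam+'9.png')
    for r in manip.pinpoint(cam,'remote_center')[:3]:
        P=w(cam,d,r['uv'],c)[0];print(cam,round(r['conf'],2),np.round(r['uv']),np.round([(P[:2]-o)@fx,(P[:2]-o)@fy,P[2]],4))
a=cv2.imread('pics/scene9.png')[90:300,220:420];b=cv2.imread('pics/wrist9.png')
cv2.imwrite('pics/c9.png',np.hstack([cv2.resize(a,(390,400)),cv2.resize(b,(400,400))]))
E
```

```text
t: 29.55
tool_pos: [0.6049, 0.1355, 0.2745]
orientation: [179.7, 0.0, 124.5]
wrist_force: [0.9, 0.8, -0.4]
width: 0.0512
grip_force: 0.0
t: 29.8
tool_pos: [0.6228, 0.1508, 0.2698]
orientation: [180.0, -0.1, 124.6]
wrist_force: [-0.1, 0.1, -1.3]
width: 0.0515
grip_force: 0.0
top -0.115 0 
top 0.06 397 [-0.004  1.788  1.84 ]
scene -0.115 479 [-0.004  1.765  1.804]
scene 0.06 1060 [0.019 1.778 1.811]
box x,y [-0.1652 -0.0267] z 0.2694 [-179.9   -0.   124.5] [ 0.2 -0.4 -0.9] 0.05140541183527357 29.9
wrist 0.96 [163. 207.] [-0.0252 -0.0005  0.058 ]
wrist 0.69 [160. 192.] [-0.0233 -0.0192  0.0581]
top 0.91 [357. 291.] [0.4195 0.1716 0.0142]
top 0.72 [238. 209.] [0.0443 0.0285 0.7426]
top 0.61 [426. 178.] [0.2457 0.5636 0.0202]
scene 0.85 [321. 228.] [-0.0749  0.012   0.09  ]
scene 0.81 [137. 191.] [0.2155 0.56   0.0185]
scene 0.7 [263. 160.] [0.4049 0.1765 0.0187]
```

View pics/c9.png

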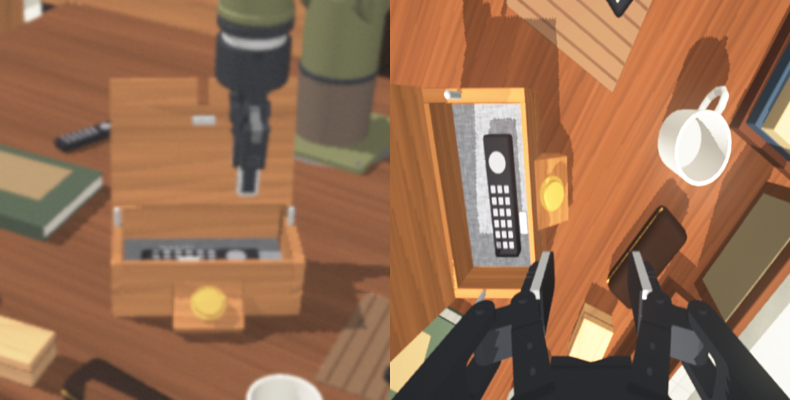

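The crops show the remote lying flat, buttons up, on the box floor at about x = -20 mm, y = 0. The lid stands open and the robot touches nothing.

```bash
python3 -c "
from bench import manip
print(manip.job_done())"
```

```text
the job is handed in; nothing more can be done
None
```

The job is handed in (no verdict was returned): the button was pressed with the end of the remote, the lid was eased back onto its stop, and the remote lies flat, buttons up, in the open box; none of the other things was touched that I know of, though I did not re-measure them at the end.

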